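Square a steel leg plate in the corner of the jig

ROBOT

A 6-joint arm with a two-finger parallel gripper is mounted at the origin on the work surface; the furniture and walls round the work are solid. World frame = base frame: x ahead of the robot, y to its left, z up, the work surface at z = 0. Lengths are in m, angles in rad, forces in N, time in s.
With the tool pointing down it reaches from about 0.275 to 0.875 m from the base axis. Payload 12.5 kg.
Tool frame: the origin (TCP) lies at the very end of the fingers, on their centre line; the grasp point (between the pads) lies 19 mm behind it; z points along the fingers, y is the line along which they close (so a half turn about z gives the same grasp; the last joint's range is limited). The gripper opens to 85 mm and grips with 20 to 120 N. Pads are 22 mm wide; open, the fingers measure 114 mm over their backs; the gripper's body (76 mm by 85 mm) begins 54 mm behind the grasp point. The pads swing forward as they close: fully open they stand 13 mm farther back than shut.
Start: joints at [-1.316, 0.351, 1.652, -0, 1.139, -0.085], TCP at [0.183, -0.519, 0.231] pointing down, gripper open.
Joint ranges: [-2.75, 2.75], [-0.79, 2.1], [0.01, 2.65], [-1.57, 4.71], [0.07, 3.14], [-2.87, 2.87]. Speed limits (rad/s): [2.22, 2.22, 2.79, 3.14, 3.14, 3.14].

INTERFACE

Orientations are given as a 3x3 rotation matrix whose columns are the frame's x, y, z axes.
In Python, from bench import manip gives the robot as it stands. Calls block until the motion is done:
- manip.move_ptp(position, orientation): joint-space move of the TCP to a pose.
- manip.move_l(position, attitude=None, max_speed=0.15): straight line of the TCP; attitude=None keeps the orientation; max_speed is the mean speed in m/s.
- manip.move_j(angles): joint-space move.
- manip.set_gripper(opening, effort=None): opening from 0.0 (shut) to 1.0 (fully open); effort is the grip in N (None keeps the last); returns when the fingers have stopped.
- manip.dwell(seconds).
- manip.inverse_kinematics(position, orientation): joint angles nearest the present ones, or None.
- manip.grab_frame(name): name is "side" or "top" or "wrist"; returns (picture, depth): 420x560x3 uint8, red, green, blue; 420x560 float32, m along the optical axis (not along the pixel's ray), 0 where there is no reading.
- manip.get_calibration(name): a dict with "camera_matrix" (3x3 intrinsics, pixels), "R" (3x3) and "t" (3): a world point X has camera coordinates R X + t. Camera axes: x right, y down, z forward; pixel columns grow to the right and rows downward; lengths in m; the calibration is good to about 2 mm. A picture is of the moment at which its call begins: read the wrist's pose just before it. get_calibration takes no time and is no camera call; for the wrist camera it gives the pose at the moment of the call.
A pose or a line that the arm cannot do raises manip.Unreachable and nothing moves.
- manip.sign_off(): hands the job in; it is judged then, once.
Trained networks look in the newest picture that a camera, given by its name, has taken for a name from the list of things; names that differ only in an ending like _2 or _b are one class to them, and where a whole thing is asked for, a point or a joint stands for the part that bears it (a point fixed in the world has none). Each returns a list of dicts, best first, with "confidence" (0 to 1); they miss things now and then, are a little off and sometimes report something else, mostly with a low value. They report only what shows in the picture. A call takes as long as a camera call. They do not tell look-alikes from the thing itself.
- manip.look_for(camera, name): "at" ([x, y, z] in m, in world coordinates, good to about 4 mm: the middle of the surface that is visible of it).
Readings, each from a call of its own:
- manip.current_time(): time.
- manip.current_qpos(): joint angles.
- manip.current_joint_vel(): joint speeds.
- manip.current_joint_torque(): joint torques, N m.
- manip.current_ee_pos(): TCP position.
- manip.current_tcp_rot(): TCP orientation.
- manip.current_force(): force on the tool from outside, world axes, zero at the start.
- manip.current_ft_torque(): the same for the moment, N m.
- manip.current_grip_width(): opening from 0.0 (shut) to 1.0 (fully open).
- manip.current_grip_force(): force on a finger pad.
Only numpy, scipy, OpenCV 4.12 (cv2) and the standard library are available. Lean on these libraries where they do the work, as an engineer would, in place of code of your own. Each camera call takes 0.05 s, during which the arm holds its last target. There are 200 camera calls.

TASK

Before it is gripped for drilling, the rectangular four-hole steel leg plate must sit squarely in the corner of the wooden jig. Slide it flat along the jig's board, without lifting it, until its long edge lies along the far fence and its short end against the left fence. Leave the round steel plate and the narrow steel strip where they lie.

Things in the scene. Friction and masses are not known exactly. Their poses are not given: they have to be found in the camera images.
- jig: Plywood board 180x240x12 mm (x,y,z) fixed on the bench, with two wooden fences 16 mm wide making a corner at its far left; near and right sides open. Origin: centre of underside; x points to the far fence (away from robot), y to the left one. Board top z=12, fence tops z=27, inner faces at x=+74 and y=+104 mm. Plate fully home: its origin at (49,64,12) mm here, axes parallel. Yaw -0.05 to 0.25.
- leg_plate: Loose flat rectangular steel plate with four holes near its corners, 50x80x10 mm (x,y,z), about 0.3 kg. Origin: centre of its underside; y runs along the long edge. It starts flat on the jig's board, 20 to 80 mm short of the fences and up to 0.25 rad askew, its long edge roughly along the far fence; it slides with a few newtons.
- round_plate: Loose round steel plate with one central hole, 58 mm in diameter, 10 mm thick, lying on the bench to the right of the jig; origin at the centre of its underside. Not to be moved.
- strip_plate: Loose narrow steel strip with three holes in a row, 22 x 90 x 10 mm (x, y, z), lying on the bench to the right of the jig; origin at the centre of its underside. Not to be moved.
There are look-alikes about, which are no part of the job. What is shaped like the leg_plate but yellow is not meant.

How it is judged:
At the end, for the whole second after the job is handed in: The leg plate lies flat and still on the jig's board in the corner, its centre within 10 mm (in x and in y) of the fully home place against both fences, square to them within 10 degrees (x of leg_plate in the frame of jig between 0.039 and 0.059 m and y of leg_plate in the frame of jig between 0.054 and 0.074 m and z of leg_plate in the frame of jig between 0.009 and 0.016 m and angle between the x axis of leg_plate and the x axis of jig, either way round below 0.175 rad and angle between leg_plate's own z axis and vertical below 0.1 rad and linear speed of leg_plate below 0.01 m/s); the robot touches nothing.
It fails at once if the leg plate is lifted more than 15 mm off the board (z of leg_plate in the frame of jig above 0.027 m).
It fails at once if the round plate is moved more than 25 mm (distance of round_plate from where it was at the start of the episode above 0.025 m).
It fails at once if the narrow strip is moved more than 25 mm (distance of strip_plate from where it was at the start of the episode above 0.025 m).
It also fails if it takes over 48 s, if anything falls off the work surface, if the arm or the gripper's body presses on something with over 40 N, if the wrist force passes 120 N, or if a joint passes its speed limit or range.

## Working session

There is one attempt and no reset: what is moved stays moved. The work goes in short steps, each a Python script; the robot and the scene stay as the last script left them, time stands still between calls to the robot, and variables do not carry over. Pictures are saved under pics/ and viewed, at most 10 in all, crops included, and the job is handed in when it is done.

```bash
mkdir -p pics
python3 - <<'E'
from bench import manip
import cv2,numpy as np
ims=[]
for c in("top","side"):
    p,d=manip.grab_frame(c); np.savez(f"pics/{c}0.npz",p=p,d=d,**manip.get_calibration(c))
    cv2.imwrite(f"pics/{c}0.png",p[:,:,::-1])
    for n in("leg_plate","jig","round_plate","strip_plate"):
        print(c,n,[(np.round(r["at"],3),round(r["confidence"],2)) for r in manip.look_for(c,n)])
E
```

```text
top leg_plate [(array([0.478, 0.383, 0.012]), 0.85), (array([0.452, 0.167, 0.02 ]), 0.81)]
top jig [(array([0.433, 0.155, 0.014]), 0.79)]
top round_plate [(array([ 0.464, -0.139,  0.008]), 0.63)]
top strip_plate [(array([ 0.372, -0.145,  0.006]), 0.58)]
side leg_plate [(array([0.449, 0.17 , 0.024]), 0.94), (array([0.481, 0.386, 0.013]), 0.72)]
side jig [(array([0.433, 0.191, 0.014]), 0.59)]
side round_plate [(array([ 0.466, -0.132,  0.013]), 0.76)]
side strip_plate [(array([ 0.375, -0.136,  0.012]), 0.72)]
```

View pics/top0.png

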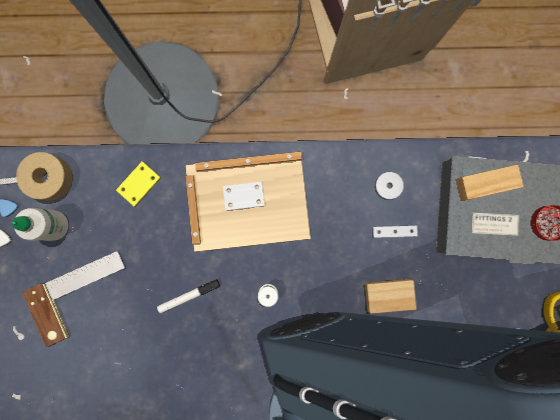

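The top view shows the steel plate at about (243,195) on the jig, whose corners are near (187,165), (302,153), (310,239) and (195,250). The fences are on the far and left sides. The yellow look-alike is at (138,184), off the jig.

```bash
cat > helpers.py <<'E'
import numpy as np, cv2
def deproj(p,d,K,R,t):
    v,u=np.indices(d.shape); c=np.stack([(u-K[0,2])/K[0,0]*d,(v-K[1,2])/K[1,1]*d,d],-1)
    return (c-t)@R
def rect(W,m):
    "largest blob of mask, as min-area rectangle in world xy (mm): centre, sizes, yaw of side nearest x"
    n,l,s,_=cv2.connectedComponentsWithStats(m.astype(np.uint8)); k=1+np.argmax(s[1:,4])
    P=(W[l==k][:,:2]*1000).astype(np.float32)
    r=cv2.minAreaRect(P); b=cv2.boxPoints(r); e=b[1]-b[0]; f=b[2]-b[1]
    if abs(e[0])<abs(e[1]): e,f=f,e
    return np.array(r[0]),np.linalg.norm(e),np.linalg.norm(f),np.arctan(e[1]/e[0]),k and s[k,4]
def find(p,d,K,R,t,box=(.3,.56,.03,.30)):
    W=deproj(p,d,K,R,t); x,y,z=W[...,0],W[...,1],W[...,2]
    hsv=cv2.cvtColor(p,cv2.COLOR_RGB2HSV).astype(int)
    reg=(x>box[0])&(x<box[1])&(y>box[2])&(y<box[3])&(d>0)
    wood=(hsv[...,0]<28)&(hsv[...,1]>50)&(hsv[...,2]>90)
    steel=(hsv[...,1]<40)&(hsv[...,2]>120)&(z>.014)&(z<.035)
    return rect(W,reg&(wood|steel)&(z>.004)&(z<.04)),rect(W,reg&steel),rect(W,reg&(z>.0205)&wood)
E
python3 - <<'E'
import numpy as np
from helpers import *
f=np.load("pics/top0.npz"); a=[f["p"],f["d"],f["camera_matrix"],f["R"],f["t"]]
for r in find(*a): print(r)
for c in("top0","side0"):
    f=np.load(f"pics/{c}.npz"); W=deproj(f["p"],f["d"],f["camera_matrix"],f["R"],f["t"])
    if c=="top0":
        for u,v in((187,165),(302,153),(310,239),(195,250),(243,195),(270,225),(250,159),(193,210)): print(u,v,W[v,u].round(4))
E
```

```text
(array([439.55349731, 158.33842468]), np.float32(180.43665), np.float32(240.4544), np.float32(0.087433), np.int32(10202))
(array([451.23703003, 165.83233643]), np.float32(51.344795), np.float32(79.501686), np.float32(0.100728735), np.int32(911))
(array([521.91943359, 154.53582764]), np.float32(17.0054), np.float32(217.3545), np.float32(0.08594825), np.int32(825))
187 165 [0.5175 0.2812 0.0109]
302 153 [0.5393 0.0419 0.0006]
310 239 [ 3.589e-01  2.970e-02 -2.000e-04]
195 250 [0.3417 0.2669 0.0124]
243 195 [0.452  0.1661 0.0193]
270 225 [0.3894 0.1121 0.0145]
250 159 [0.5244 0.15   0.0296]
193 210 [0.4231 0.2681 0.0244]
```

View pics/side0.png

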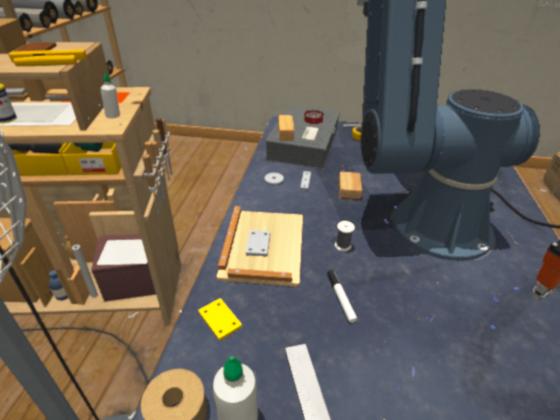

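```bash
cat > push.py <<'E'
from bench import manip
import numpy as np
from helpers import *
C=np.array([.4396,.1583]); YAW=.087
c,s=np.cos(YAW),np.sin(YAW); RJ=np.array([[c,-s],[s,c]])
def W(x,y,z): return [*(C+RJ@np.array([x,y])/1000),z/1000]   # jig mm -> world
def orient(a):  # tool x along jig angle a (either way round), pointing down; keep joint 6 far from its ends
    best=None
    for k in(0,np.pi):
        b=YAW+a+k; X=np.array([np.cos(b),np.sin(b),0]); Z=np.array([0,0,-1.]); R=np.stack([X,np.cross(Z,X),Z],1)
        q=manip.inverse_kinematics(W(0,0,80),R)
        if q is not None and (best is None or abs(q[5])<best[0]): best=(abs(q[5]),R)
    return best[1]
def push(a,start,end,z=16.5,fmax=15):
    start,end=np.array(start,float),np.array(end,float); u=(end-start)/np.linalg.norm(end-start); R=orient(a)
    manip.move_ptp(W(*start,90),R); manip.move_l(W(*start,z+15)); manip.move_l(W(*start,z),max_speed=.05)
    print("down F",np.round(manip.current_force(),1),np.round(manip.current_ee_pos(),4))
    manip.move_l(W(*(end-6*u),z),max_speed=.04); print("F",np.round(manip.current_force(),1))
    for k in(4,2,0):
        manip.move_l(W(*(end-k*u),z),max_speed=.02); f=manip.current_force(); print(k,np.round(f,1))
        if np.hypot(f[0],f[1])>fmax: break
    manip.move_l(W(*(end-(k+12)*u),z),max_speed=.08); manip.move_l(W(*(end-(k+12)*u),110))
def look(name,cam="top"):
    p,d=manip.grab_frame(cam); cal=manip.get_calibration(cam); cv2.imwrite(f"pics/{name}.png",p[:,:,::-1])
    _,r,_=find(p,d,cal["camera_matrix"],cal["R"],cal["t"])
    print("plate jig mm",RJ.T@(r[0]-C*1000),r[1:],"yaw",r[3]-YAW,"t",manip.current_time())
E
python3 - <<'E'
from push import *
manip.set_gripper(0.0)
push(0,(-46,6.5),(11.5,6.5))
look("after_x")
E
```

```text
down F [-0.6 -0.1 -0. ] [0.3931 0.1608 0.0164]
F [-0.3  0.4 -0.3]
4 [-0.6 -0.2 -0.1]
2 [-0.8 -0.4 -0.1]
0 [-1.8 -0.3 -0.3]
plate jig mm [ 48.02443937 -31.23155804] (np.float32(25.75697), np.float32(1.6663512), np.float32(0.25568515), np.int32(13)) yaw 0.16868515 t 8.1417
```

View pics/after_x.png

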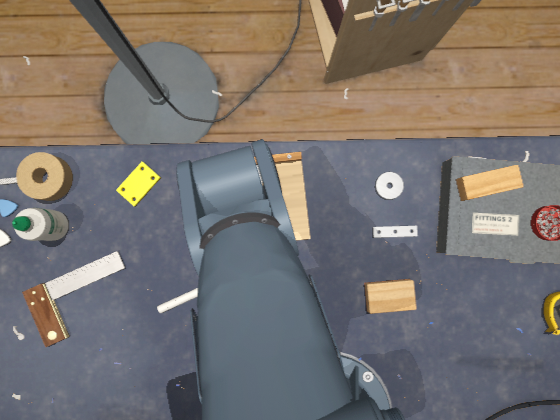

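The arm hides the plate in the top view. I'll move over the start of the next push and check with the side camera.

Run:
```python
from push import *
manip.move_ptp(W(46,-75,110),orient(np.pi/2))
look("x_side","side"); look("x_top"); look("x_wrist","wrist")
```

```text
plate jig mm [47.65853335  8.31484063] (np.float32(49.82492), np.float32(82.426926), np.float32(0.088655494), np.int32(493)) yaw 0.0016554967 t 9.45
plate jig mm [47.60210848 28.18932931] (np.float32(51.07373), np.float32(36.424343), np.float32(0.05587688), np.int32(414)) yaw -0.031123117 t 9.5
plate jig mm [47.52331526  5.27079584] (np.float32(51.519688), np.float32(79.61172), np.float32(0.08749669), np.int32(7669)) yaw 0.00049669296 t 9.55
```

View pics/x_side.png

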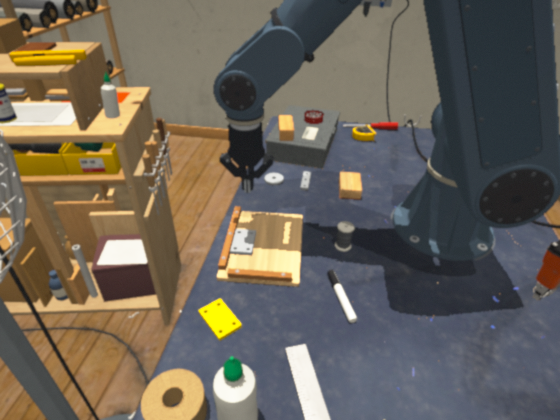

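The side view shows the plate at about (243,240), along the far fence. All cameras agree it sits at x≈47.6 mm and square, so I'll push it left.

Run:
```python
from push import *
push(np.pi/2,(46,-68),(46,11.5))
manip.move_ptp(W(46,-75,110),orient(np.pi/2))
look("y_side","side"); look("y_wrist","wrist"); look("y_top")
```

```text
down F [0.3 0.1 0. ] [0.4912 0.0946 0.0164]
F [-0.6 -1.2  0.2]
4 [ 0.6 -0.1  0. ]
2 [ 1.  -0.7 -0. ]
0 [ 0.6 -0.5  0.4]
plate jig mm [47.47040624 64.96754262] (np.float32(50.197666), np.float32(83.55039), np.float32(0.062378537), np.int32(525)) yaw -0.02462146 t 15.0583
plate jig mm [47.36082378 45.76558531] (np.float32(51.57921), np.float32(46.729515), np.float32(0.088693716), np.int32(5871)) yaw 0.0016937181 t 15.1083
plate jig mm [47.8141443  63.25289116] (np.float32(51.168167), np.float32(80.54826), np.float32(0.07844788), np.int32(922)) yaw -0.008552119 t 15.1583
```

View pics/y_wrist.png

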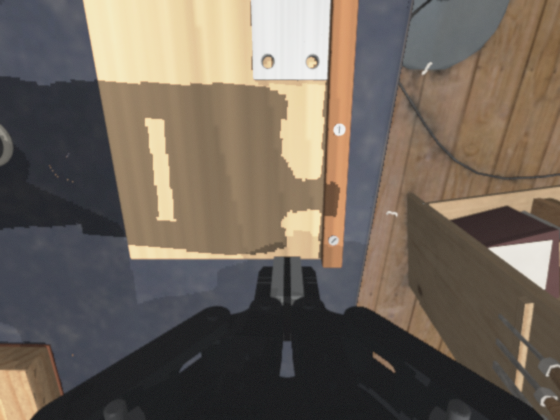

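The wrist view shows the plate end at (252–330, 80), almost touching the far fence. The top camera puts the plate at (47.8, 63.3) mm and square within 0.01 rad, against a target of (49, 64). The arm is clear of everything.

```bash
python3 -c "
from bench import manip
print(manip.sign_off())"
```

```text
the job is handed in; nothing more can be done
None
```

I slid the leg plate into the jig corner and handed the job in after about 15 s. The last top-camera check put it within about 1.5 mm of home on both axes and square to under 0.01 rad; the round plate and strip were not touched.

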